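# Draw out and lock the spark-plug tray

### The job

The trays of the grey parts dock are held by a sliding lock bar: push the tab at the bar's left end fully to the left to unlock it, hook a fingertip behind the front lip of the tray that holds the spark plugs and draw it out to its stop, then push the tab back to the right until the bar is fully home, which locks that tray open and the other two shut. Use only the tips or outsides of the fingers: pinch and lift nothing, leave the other two trays in and the tools around alone.

Things in the scene. Friction and masses are not known exactly. Their poses are not given: they have to be found in the camera images.
- dock: grey sheet-steel parts dock, fixed, 332 mm wide (y), x -55 to +97 mm, cheeks 44 mm high. Origin: centre of its underside on the bench; x points from its front to its back (away from the robot), y to its left, z up. Three open aluminium trays stand side by side in it at y = +106, 0 and -106 mm; they slide out to -x
- bar (a joint): lock bar, m: 0 = home, locked (right); 0.036 = fully left, unlocked (trays pass from 0.018 on). Steel strip along y at dock x = -30 mm, z 50 to 62 mm, guide posts 68 mm high at y = +-162 mm. About 2 N friction, stays where left. Its 3 teeth (down to z 40 mm) block ears on the trays' right walls: it goes home only with each tray shut or drawn out at least 98 mm, and holds it so
- tab (a point): centre of the bar's upright finger tab: steel plate 42 mm in x, 6 mm thick in y, 30 mm high (46 to 76 mm above the bench), standing forward of the bar's left end, outside the dock's left cheek; moves with the bar along y. A finger has 40 mm of free room on either side of it
- tray_left (a joint): travel of the left tray along its rail in m: 0 = shut, 0.105 = drawn out to its stop towards the robot (dock's -x). About 2.5 N of friction; stays where it is left
- lip_left (a point): middle of the top inner edge of the left tray's front lip, 41 mm above the bench; axes as the dock's; moves with the tray. Lip 7 mm thick, 100 mm wide. Behind it an empty finger bay, 94 mm wide, floor 12 mm above the bench, 76 mm long up to a low rib, behind which the insert lies; when shut, the bar crosses 60 mm behind the lip, at 40 mm and more above the bench
- tray_middle (a joint): travel of the middle tray along its rail in m: 0 = shut, 0.105 = drawn out to its stop towards the robot (dock's -x). About 2.5 N of friction; stays where it is left
- lip_middle (a point): middle of the top inner edge of the middle tray's front lip, 41 mm above the bench; axes as the dock's; moves with the tray. Lip 7 mm thick, 100 mm wide. Behind it an empty finger bay, 94 mm wide, floor 12 mm above the bench, 76 mm long up to a low rib, behind which the insert lies; when shut, the bar crosses 60 mm behind the lip, at 40 mm and more above the bench
- tray_right (a joint): travel of the right tray along its rail in m: 0 = shut, 0.105 = drawn out to its stop towards the robot (dock's -x). About 2.5 N of friction; stays where it is left
- lip_right (a point): middle of the top inner edge of the right tray's front lip, 41 mm above the bench; axes as the dock's; moves with the tray. Lip 7 mm thick, 100 mm wide. Behind it an empty finger bay, 94 mm wide, floor 12 mm above the bench, 76 mm long up to a low rib, behind which the insert lies; when shut, the bar crosses 60 mm behind the lip, at 40 mm and more above the bench
- plugs (a point): centre of the upper face of the black rubber insert (94 x 92 x 8 mm, loose in its tray, 20 mm above the bench) in which three white-bodied spark plugs (82 mm long, side by side, along y) are bedded; which tray it lies in varies; it lies about 129 mm behind that tray's lip
- gaskets (a point): centre of the upper face of the black rubber insert (94 x 92 x 8 mm, loose in its tray, 20 mm above the bench) in which two flat dark-green gaskets with holes are bedded; which tray it lies in varies; it lies about 129 mm behind that tray's lip
- bolts (a point): centre of the upper face of the black rubber insert (94 x 92 x 8 mm, loose in its tray, 20 mm above the bench) in which three grey flange bolts lying down are bedded; which tray it lies in varies; it lies about 129 mm behind that tray's lip
- ratchet: chrome ratchet handle, 219 mm long, 36 mm high; bystander, leave alone. Origin: under its middle
- feeler_gauge: closed steel feeler gauge, 108 x 18 x 12 mm; bystander, leave alone. Origin: under its middle
- screwdriver_red: screwdriver with a red handle, 169 mm long; bystander, leave alone. Origin: under its middle
- spanner_13: combination spanner, 171 mm long, lying flat; bystander, leave alone. Origin: under its middle

How it is judged:
By the outcome, as a careful person would: the job done as asked, in the order asked, and still so for the second after the job is handed in, with the robot touching nothing.
It also fails if it takes over 54 s, if anything falls off the work surface, if the arm or the gripper's body presses on something with over 40 N, if the wrist force passes 120 N, or if a joint passes its speed limit or range.

### The arm

A 7-joint arm with a two-finger parallel gripper is mounted at the origin on a cart in front of the work surface, level with it; the furniture and walls round the work are solid. World frame = base frame: x ahead of the robot, y to its left, z up, the work surface at z = 0. Lengths are in m, angles in rad, forces in N, time in s.
With the tool pointing down it reaches from about 0.35 to 0.9 m from the base axis. Payload 8.1 kg.
Tool frame: the origin (TCP) lies where the fingers leave the gripper's body, on its centre line; the fingertips stand 66 mm ahead of it and the grasp point (between the pads) lies 47 mm ahead of it (arm.tip_reach is the distance from the TCP to the fingertips, in m); z points along the fingers, y is the direction in which the jaws open and shut (so a half turn about z gives the same grasp; the last joint's range is limited). The gripper opens to 92 mm and grips with 3 to 60 N. Pads are 19 mm wide; open, the fingers measure 130 mm over their backs; the gripper's body (75 mm by 190 mm) begins 47 mm behind the grasp point.
Start: joints at [1.041, 0.434, 0.025, 1.573, -0.012, 1.134, -0.075], TCP at [0.259, -0.569, 0.292] pointing down, gripper open.
Joint ranges: [-2.62, 2.62], [-0.44, 2.09], [-1.27, 1.32], [0.08, 2.57], [-1.32, 4.46], [0.12, 2], [-2.74, 2.74]. Speed limits (rad/s): [2.22, 2.22, 3.01, 3.01, 3.14, 3.14, 3.14].

### API

Orientations are given as a rotation vector (axis times angle).
In Python, from cell import arm gives the robot as it stands.
- The arm moves only by the tool carry_out, never from a script. Its argument "plan" is a list of rows, each a list of 5 numbers: the shift along the world's x, y, z in cm, then the turn about the world's z in rad, then the finger opening in cm, from 0 to 9.18. In form: [[tx, ty, tz, spin, fingers], ...]. A call has 1 to 20 rows; each row is the pose to reach, as a shift and turn from the pose measured when the call began; what a row does not reach only later rows make up. A row lasts 1/10 s, in which the tool goes at most 50 mm and 8.59 degrees, less where a joint would pass 70% of its speed; a pose out of reach is approached as far as the arm can. A call with a gripper value outside its range is refused whole. The fingers move at their own pace and stop on an object; "squeeze" is the grip in N (left out, the last holds). Time passes only in rows, so rows that repeat a pose let the fingers close. It gives the time, the measured TCP pose, the force and the opening at its end, in the units of the state.
- arm.observe(): the state, without advancing time (a new reading comes with each control period).
- arm.get_image(name): name is "side" or "top" or "wrist"; returns (picture, depth): 420x560x3 uint8, red, green, blue; 420x560 float32, m along the optical axis (not along the pixel's ray), 0 where there is no reading.
- arm.get_calibration(name): a dict with "intrinsics" (3x3 intrinsics, pixels), "D" ([k1, k2, p1, p2, k3] as OpenCV has them; the pictures are not rectified), "rvec" (rotation vector, rad) and "tvec" (3), from world to camera coordinates, as OpenCV has them; the wrist camera has in their place "tool_from_camera" (4x4, takes a point from camera to tool coordinates, whose origin is the TCP and whose axes are the flange's). Camera axes: x right, y down, z forward; pixel columns grow to the right and rows downward; lengths in m; the calibration is good to about 2 mm. A picture is of the moment at which its call begins: read the wrist's pose just before it. get_calibration takes no time and is no camera call.
- arm.sign_off(): hands the job in, once; it reports no verdict.
The state is a dict: "clock": time; "joints": joint angles; "dq": joint speeds; "joint_efforts": joint torques, N m; "position": TCP position; "ee_rot": TCP orientation; "force": force on the tool from outside, world axes, zero at the start; "ft_torque": the same for the moment, N m; "width": opening from 0.0 (shut) to 1.0 (fully open).
Only numpy, scipy, OpenCV 4.12 (cv2) and the standard library are available. Lean on these libraries where they do the work, as an engineer would, in place of code of your own. Each camera call takes 0.05 s, during which the arm holds its last target. There are 200 camera calls.

## Working session

There is one attempt and no reset: what is moved stays moved. The work goes in short steps, Python scripts to look and compute and a tool call to move; the robot and the scene stay as the last step left them, time stands still between calls to the robot, and variables do not carry over. Pictures are saved under pics/ and viewed, about 8 in all and at most 12, crops included, and the job is handed in when it is done.

Besides the shell and the picture viewer there is one more tool, called after "Emit:" by a JSON object that holds its "name" and its "arguments". carry_out: Moves the arm, as the interface text tells. Its arguments: {"type":"object","properties":{"plan":{"type":"array"},"squeeze":{"type":"number"}},"required":["plan"]}

```bash
mkdir -p pics && cat > h.py <<'E'
import numpy as np, cv2
from cell import arm
def shot(n, f):
    im,d=arm.get_image(n); cv2.imwrite(f'pics/{f}.png',im[:,:,::-1]); np.save(f'pics/{f}.npy',d); return im,d
def ext(n, st=None):
    c=arm.get_calibration(n)
    K=np.array(c['intrinsics'],float);D=np.array(c['D'],float)
    if 'rvec' in c:
        R=cv2.Rodrigues(np.array(c['rvec'],float))[0];t=np.array(c['tvec'],float).ravel()
        return K,D,R.T,-R.T@t
    T=np.array(c['tool_from_camera']);Rt=cv2.Rodrigues(np.array(st['ee_rot'],float))[0]
    return K,D,Rt@T[:3,:3],Rt@T[:3,3]+np.array(st['position'])
def w(n,uv,d=None,z=None,st=None):
    K,D,R,o=ext(n,st)
    p=cv2.undistortPoints(np.array([[uv]],float),K,D).ravel(); r=R@np.array([p[0],p[1],1])
    s=d if z is None else (z-o[2])/r[2]
    return o+s*r
E
python3 - <<'E'
from h import *
print(arm.observe())
shot('top','t0');shot('side','s0')
E
```

```text
{'clock': 0.0, 'joints': array([ 1.04141891,  0.43521478,  0.02498475,  1.57408568, -0.01158456,
        1.13395126, -0.07507999]), 'dq': array([ 0.00164152,  0.00020391, -0.00078772,  0.00013193,  0.00044416,
       -0.00323686,  0.00110181]), 'joint_efforts': array([ 7.74530308e-04, -6.67851305e+01,  9.84709673e-01, -3.14457500e+01,
       -6.07560785e-02,  4.28892660e-02,  1.28191700e-04]), 'position': array([ 0.2584987 , -0.56860947,  0.29145452]), 'ee_rot': array([-3.06894948e+00, -6.64917084e-01,  7.41705334e-04]), 'force': array([ 0.10047572,  0.16635277, -0.22505248]), 'ft_torque': array([ 0.00783308, -0.0197106 , -0.01379743]), 'width': 1.0018359246647504}
```

View pics/t0.png

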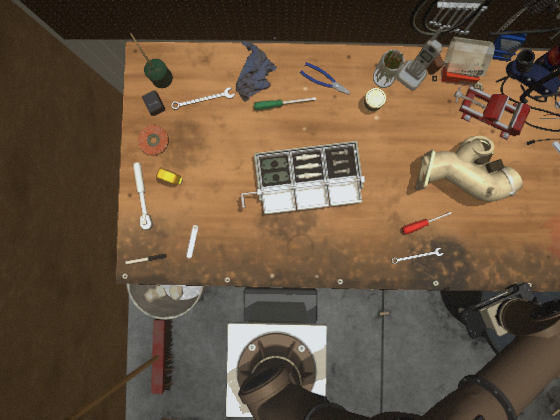

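View pics/s0.png

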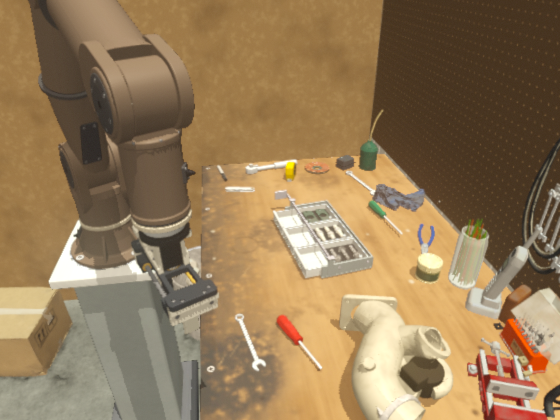

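The top view shows the dock at about (255–362, 142–213), with the tab near (245, 200). From left to right the trays hold gaskets, plugs and bolts. I'll enlarge this to measure.

```bash
python3 - <<'E'
from h import *
im=cv2.imread('pics/t0.png')[130:225,232:372]
cv2.imwrite('pics/t0c.png',cv2.resize(im,None,fx=5.6,fy=5.6,interpolation=cv2.INTER_CUBIC))
E
```

```text
(no output)
```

View pics/t0c.png

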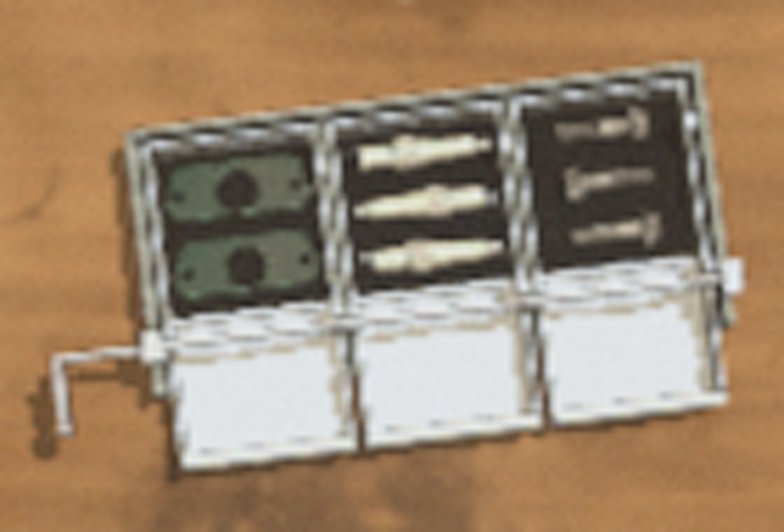

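The crop shows gaskets left, plugs middle and bolts right. Key points in the crop: post tops (153,346) and (733,273), back corners (130,132) and (700,65), tab (58..68, 360..430), middle lip about (365..540, 440..418).

```bash
python3 - <<'E'
from h import *
f=lambda u,v:((u+.5)/5.6-.5+232,(v+.5)/5.6-.5+130)
P={}
for k,(u,v,z) in dict(postL=(153,346,.068),postR=(733,273,.068),BL=(130,132,.044),BR=(700,65,.044),tabBack=(60,362,.076),tabFront=(67,430,.076),lipL=(183,460,.041),lipR=(725,395,.041),mlip=(452,432,.041),plug=(427,202,.025)).items():
    P[k]=w('top',f(u,v),z=z); print(k,P[k].round(4))
for a,b in [('postL','postR'),('BL','BR'),('lipL','lipR'),('tabBack','tabFront')]:
    d=P[a]-P[b]; print(a,b,np.linalg.norm(d).round(4), np.arctan2(-d[0],d[1]).round(4))
th=np.mean([np.arctan2(-(P[a]-P[b])[0],(P[a]-P[b])[1]) for a,b in [('postL','postR'),('BL','BR'),('lipL','lipR')]])
c,s=np.cos(th),np.sin(th); R=np.array([[c,-s],[s,c]])
mp=(P['postL']+P['postR'])[:2]/2; mb=(P['BL']+P['BR'])[:2]/2
o1=mp-R@[-.03,0]; o2=mb-R@[.097,0]; print('yaw',th,'o',o1,o2)
o=(o1+o2)/2
for k in P: print(k,(R.T@(P[k][:2]-o)).round(4))
_,_,Rc,oc=ext('top');print('cam',oc)
E
```

```text
postL [0.5693 0.0644 0.068 ]
postR [ 0.6166 -0.2574  0.068 ]
BL [0.693  0.0819 0.044 ]
BR [ 0.738  -0.2414  0.044 ]
tabBack [0.5587 0.1151 0.076 ]
tabFront [0.5211 0.1103 0.076 ]
lipL [0.5074 0.0476 0.041 ]
lipR [ 0.5504 -0.258   0.041 ]
mlip [ 0.5263 -0.1039  0.041 ]
plug [ 0.659  -0.0882  0.025 ]
postL postR 0.3253 0.146
BL BR 0.3264 0.1384
lipL lipR 0.3086 0.1398
tabBack tabFront 0.0379 -1.4427
yaw 0.1414160697447319 o [ 0.6226389  -0.09226434] [ 0.6194965  -0.09339856]
postL [-0.0291  0.163 ]
postR [-0.0276 -0.1623]
BL [0.0959 0.1628]
BR [ 0.0949 -0.1635]
tabBack [-0.0324  0.2147]
tabFront [-0.0703  0.2152]
lipL [-0.0928  0.1551]
lipR [-0.0933 -0.1535]
mlip [-0.0954  0.0024]
plug [ 0.0382 -0.0008]
cam [ 0.44493723 -0.02432547  1.5122963 ]
```

Sizes agree (posts 325 vs 324 mm, lip at dock x about -0.093, plugs +0.038). That gives dock origin (0.621, -0.093), yaw 0.141 and tab centre at dock (-0.051, +0.215). The plugs are in the middle tray. Next I'll move above the gap to the right of the tab, fingers shut and jaw axis along dock x.

Emit:
{"name": "carry_out", "arguments": {"plan": [[4,8,0,0.12,0],[8,16,0,0.25,0],[10,20,0,0.4,0],[12,25,0,0.5,0],[14,30,0,0.6,0],[16,35,0,0.7,0],[18,40,0,0.8,0],[20,45,0,0.95,0],[22,50,0,1.1,0],[24,55,0,1.2,0],[26,60,0,1.285,0],[27.6,65.5,0,1.285,0],[27.6,65.5,0,1.285,0],[27.6,65.5,0,1.285,0],[27.6,65.5,0,1.285,0],[27.6,65.5,0,1.285,0],[27.6,65.5,0,1.285,0],[27.6,65.5,0,1.285,0],[27.6,65.5,0,1.285,0],[27.6,65.5,0,1.285,0]], "squeeze": 10}}

```text
clock: 2.1
position: [0.5345, 0.0851, 0.2916]
ee_rot: [-2.062, -2.37, 0.002]
force: [-0.1, -0.0, -0.3]
width: 0.006
```

```bash
python3 - <<'E'
from h import *
s=arm.observe();print(s['position'],s['ee_rot'],s['joints'].round(3),s['width'])
shot('wrist','w1'); import pickle; pickle.dump(s,open('pics/w1.pkl','wb'))
K,D,R,o=ext('wrist',s); print(o,R[:,2])
E
```

```text
[0.53445006 0.08512802 0.29164735] [-2.06152824e+00 -2.37004696e+00  2.17795611e-03] [ 0.148  0.355 -0.533  1.744  0.2    1.098 -0.311] 0.0064869391226211656
[0.52568765 0.15132057 0.38446101] [ 0.03326378 -0.24901706 -0.9679277 ]
```

View pics/w1.png

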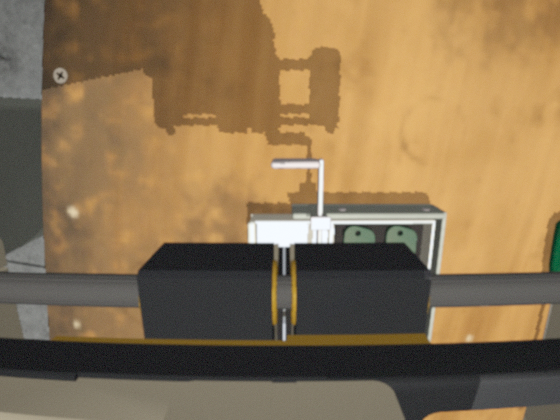

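The wrist picture shows the tab from (272,162) to (323,162), the bar running down to the post top at about (320,222), and the shut fingers beneath the camera at (285,340). I'll measure the tab and post here.

```bash
python3 - <<'E'
from h import *
import pickle; s=pickle.load(open('pics/w1.pkl','rb'))
d=np.load('pics/w1.npy')
c,sn=np.cos(.1414),np.sin(.1414);R=np.array([[c,-sn],[sn,c]]);o=np.array([.621,-.093])
for n,uv,z in [('tabF',(272,162),.076),('tabB',(323,162),.076),('tabM',(297,162),.076),('post',(320,221),.068),('cornerBL',(443,208),.044)]:
    p=w('wrist',uv,z=z,st=s); print(n,p.round(4),(R.T@(p[:2]-o)).round(4))
for v in range(154,174,2): 
    p=w('wrist',(290,v),d=d[v,290],st=s);print(v,p.round(4),(R.T@(p[:2]-o)).round(4))
print('tcp',(R.T@(s['position'][:2]-o)).round(4), np.arctan2(*(w('wrist',(272,162),z=.076,st=s)-w('wrist',(323,162),z=.076,st=s))[[1,0]]))
im=cv2.imread('pics/w1.png')[140:250,240:350];cv2.imwrite('pics/w1c.png',cv2.resize(im,None,fx=5,fy=5,interpolation=cv2.INTER_CUBIC))
E
```

```text
tabF [0.5206 0.1128 0.076 ] [-0.0704  0.2179]
tabB [0.5631 0.1188 0.076 ] [-0.0274  0.2179]
tabM [0.5415 0.1158 0.076 ] [-0.0493  0.2179]
post [0.5701 0.0653 0.068 ] [-0.028   0.1639]
cornerBL [0.6904 0.0883 0.044 ] [0.0943 0.1697]
154 [0.5369 0.1144 0.0011] [-0.0541  0.2171]
156 [ 5.372e-01  1.121e-01 -5.000e-04] [-0.0541  0.2149]
158 [0.5375 0.1102 0.0007] [-0.0541  0.2129]
160 [0.5357 0.1154 0.0657] [-0.0551  0.2184]
162 [0.5357 0.1148 0.0749] [-0.0552  0.2178]
164 [0.5359 0.1131 0.0749] [-0.0552  0.2161]
166 [0.5361 0.1117 0.0769] [-0.0552  0.2146]
168 [0.5363 0.1099 0.076 ] [-0.0552  0.2128]
170 [5.393e-01 9.760e-02 3.000e-04] [-0.054   0.2003]
172 [ 5.396e-01  9.550e-02 -1.000e-04] [-0.054   0.1981]
tcp [-0.0606  0.1885] -3.0017714183909727
```

The tab spans dock y 0.2125–0.2185, and the tool is at dock (-0.061, 0.1885), 14 mm clear. Next: descend with the tips to about z 0.052, then push left about 46 mm.

Emit:
{"name": "carry_out", "arguments": {"plan": [[0,0,-4,0,0],[0,0,-8,0,0],[0,0,-12,0,0],[0,0,-15,0,0],[0,0,-17,0,0],[0,0,-17.3,0,0],[0,0,-17.3,0,0],[-0.14,1,-17.3,0,0],[-0.21,1.5,-17.3,0,0],[-0.28,2,-17.3,0,0],[-0.35,2.5,-17.3,0,0],[-0.42,3,-17.3,0,0],[-0.49,3.5,-17.3,0,0],[-0.56,4,-17.3,0,0],[-0.6,4.3,-17.3,0,0],[-0.64,4.6,-17.3,0,0],[-0.64,4.6,-17.3,0,0]]}}

```text
clock: 3.85
position: [0.5281, 0.1311, 0.1185]
ee_rot: [-2.061, -2.37, 0.003]
force: [2.6, -3.1, 0.5]
width: 0.011
```

Emit:
{"name": "carry_out", "arguments": {"plan": [[-0.03,0.2,0,0,0],[-0.05,0.35,0,0,0],[-0.07,0.5,0,0,0],[-0.08,0.6,0,0,0],[-0.09,0.7,0,0,0],[-0.09,0.7,0,0,0]]}}

```text
clock: 4.45
position: [0.528, 0.1319, 0.1183]
ee_rot: [2.065, 2.362, -0.013]
force: [4.0, -21.0, 6.8]
width: 0.009
```

```bash
python3 - <<'E'
from h import *
s=arm.observe();print(s['position'],s['force'])
shot('top','t2')
im=cv2.imread('pics/t2.png')[130:225,222:362]
cv2.imwrite('pics/t2c.png',cv2.resize(im,None,fx=5.6,fy=5.6,interpolation=cv2.INTER_CUBIC))
E
```

```text
[0.52801694 0.13190128 0.11831147] [  4.01224964 -20.98987989   6.81205169]
```

Force rose to 21 N at about 47 mm of travel, so the bar is at its stop. I'll back off, lift and check the tab's new position with the wrist camera.

Emit:
{"name": "carry_out", "arguments": {"plan": [[0.07,-0.5,0,0,0],[0.14,-1,0,0,0],[0.14,-1,4,0,0],[0.3,-2,8,0,0],[0.5,-3.5,12,0,0],[0.7,-4.7,17.3,0,0],[0.7,-4.7,17.3,0,0],[0.7,-4.7,17.3,0,0]]}}

```text
clock: 5.3
position: [0.5355, 0.0855, 0.2927]
ee_rot: [2.064, 2.361, -0.008]
force: [-1.0, 0.1, -0.7]
width: 0.005
```

```bash
python3 - <<'E'
from h import *
s=arm.observe();print(s['position'],s['ee_rot'],s['force'])
im,d=shot('wrist','w2'); 
c,sn=np.cos(.1414),np.sin(.1414);R=np.array([[c,-sn],[sn,c]]);o=np.array([.621,-.093])
for u in (285,297):
  for v in range(80,175):
    p=w('wrist',(u,v),d=d[v,u],st=s)
    if .06<p[2]<.09: print(u,v,p.round(4),(R.T@(p[:2]-o)).round(4))
E
```

```text
[0.53550322 0.08553417 0.29268792] [ 2.06353837  2.36063754 -0.00849528] [-1.02948425  0.05988395 -0.65130442]
285 120 [0.5285 0.1474 0.0751] [-0.0577  0.251 ]
285 121 [0.5286 0.1466 0.0754] [-0.0577  0.2502]
285 122 [0.5287 0.1459 0.0775] [-0.0577  0.2495]
285 123 [0.5288 0.145  0.0754] [-0.0577  0.2486]
285 124 [0.529  0.1442 0.0754] [-0.0577  0.2478]
285 125 [0.5291 0.1434 0.0758] [-0.0577  0.247 ]
285 126 [0.5292 0.1426 0.0758] [-0.0577  0.2462]
297 120 [0.5383 0.1487 0.0749] [-0.0478  0.251 ]
297 121 [0.5384 0.148  0.0764] [-0.0478  0.2502]
297 122 [0.5385 0.1471 0.0757] [-0.0478  0.2494]
297 123 [0.5386 0.1464 0.0773] [-0.0479  0.2486]
297 124 [0.5387 0.1456 0.0764] [-0.0478  0.2478]
297 125 [0.5388 0.1448 0.0765] [-0.0478  0.247 ]
297 126 [0.539  0.1439 0.0747] [-0.0478  0.2461]
```

```bash
python3 - <<'E'
from h import *
import pickle
s1=pickle.load(open('pics/w1.pkl','rb')); s2=arm.observe()
c,sn=np.cos(.1414),np.sin(.1414);R=np.array([[c,-sn],[sn,c]]);o=np.array([.621,-.093])
for f,s in (('w1',s1),('w2',s2)):
    d=np.load(f'pics/{f}.npy');K,D,Rc,oc=ext('wrist',s)
    vv,uu=np.mgrid[100:240,240:460]
    p=cv2.undistortPoints(np.stack([uu.ravel(),vv.ravel()],1)[:,None].astype(float),K,D)[:,0]
    X=oc+(np.c_[p,np.ones(len(p))]*d[100:240,240:460].ravel()[:,None])@Rc.T
    q=(X[:,:2]-o)@R
    m=(X[:,2]>.07)&(q[:,1]>.2)&(q[:,0]<-.035)&(X[:,2]<.085); print(f,'tab',q[m].mean(0).round(4),q[m].min(0).round(4),q[m].max(0).round(4),X[m,2].mean().round(4))
    m=(X[:,2]>.064)&(q[:,1]<.18)&(abs(q[:,0]+.03)<.015)&(X[:,2]<.072); print(f,'post',q[m].mean(0).round(4),q[m].min(0).round(4),q[m].max(0).round(4),X[m,2].mean().round(4))
    m=(X[:,2]>.037)&(abs(q[:,1]-.16)<.025)&(q[:,0]>.0)&(q[:,0]<.06)&(X[:,2]<.049); print(f,'cheek',q[m].mean(0).round(4),q[m].min(0).round(4),q[m].max(0).round(4),X[m,2].mean().round(4))
E
```

```text
w1 tab [-0.0531  0.2157] [-0.0713  0.2125] [-0.035   0.2185] 0.0755
w1 post [-0.028   0.1622] [-0.037   0.1559] [-0.0188  0.1778] 0.0684
w1 cheek [0.0285 0.1617] [0.0002 0.1527] [0.06  0.165] 0.0428
w2 tab [-0.054   0.2486] [-0.0733  0.2454] [-0.0351  0.2512] 0.0743
w2 post [-0.0295  0.1621] [-0.0381  0.1562] [-0.0207  0.168 ] 0.0669
w2 cheek [0.0298 0.1624] [0.0002 0.1591] [0.0597 0.1649] 0.0418
```

Emit:
{"name": "carry_out", "arguments": {"plan": [[0,-2,0,0.1,0],[0,-5,0,0.25,0],[0,-8,0,0.4,0],[0,-11,0,0.55,0],[0,-13,0,0.7,0],[0,-15,0,0.85,0],[0,-17,0,1.0,0],[0,-18,0,1.15,0],[0.5,-18.5,0,1.3,0],[0.9,-19,0,1.45,0],[0.9,-19,0,1.57,0],[0.9,-19,0,1.57,0],[0.9,-19,0,1.57,0],[0.9,-19,0,1.57,0]]}}

```text
clock: 6.75
position: [0.5434, -0.104, 0.2904]
ee_rot: [-0.207, 3.127, -0.003]
force: [0.2, -0.1, -0.3]
width: 0.001
```

```bash
python3 - <<'E'
from h import *
s=arm.observe();print(s['position'],s['ee_rot'],s['joints'].round(3))
shot('top','t3')
a=cv2.imread('pics/t0.png')[175:220,222:270];b=cv2.imread('pics/t3.png')[175:220,222:270]
cv2.imwrite('pics/t3c.png',cv2.resize(np.hstack([a,b]),None,fx=8,fy=8,interpolation=cv2.INTER_CUBIC))
E
```

```text
[ 0.54342846 -0.10395247  0.29043854] [-2.06630483e-01  3.12726402e+00 -2.66947394e-03] [ 0.677  0.436 -0.808  1.71   0.345  1.136  1.473]
```

View pics/t3c.png

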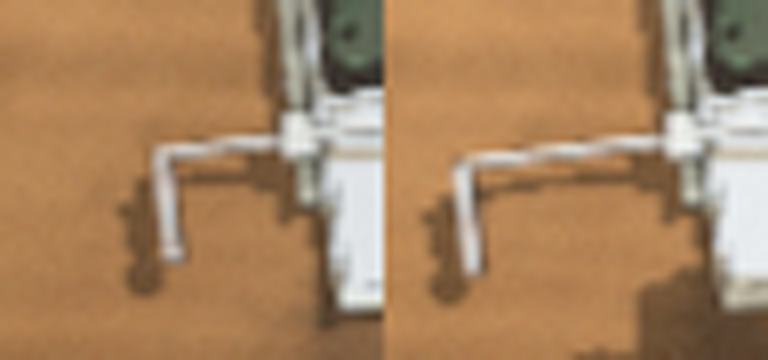

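The top view (left: before, right: now) shows the tab moved about 10.4 px, roughly 32.5 mm. The wrist depth says 33 mm, against the 36 mm expected. I'll repeat the push more firmly in the present orientation to tell a true stop from a snag.

Emit:
{"name": "carry_out", "arguments": {"plan": [[-0.2,5,0,0,0],[-0.4,10,0,0,0],[-0.6,15,0,0,0],[-0.8,20,0,0,0],[-0.8,22.1,-3,0,0],[-0.8,22.1,-8,0,0],[-0.8,22.1,-13,0,0],[-0.8,22.1,-16,0,0],[-0.8,22.1,-17.2,0,0],[-0.8,22.1,-17.2,0,0],[-0.86,22.6,-17.2,0,0],[-0.93,23.1,-17.2,0,0],[-0.97,23.3,-17.2,0,0],[-1.0,23.5,-17.2,0,0],[-1.03,23.7,-17.2,0,0],[-1.06,23.9,-17.2,0,0]]}}

```text
clock: 8.4
position: [0.5354, 0.1272, 0.1201]
ee_rot: [-0.196, 3.125, -0.022]
force: [4.7, -31.2, 9.0]
width: 0.002
```

```bash
python3 - <<'E'
from h import *
s=arm.observe();print(s['position'],s['force'],s['ft_torque'],s['ee_rot'])
c,sn=np.cos(.1414),np.sin(.1414);R=np.array([[c,-sn],[sn,c]]);o=np.array([.621,-.093])
print(R.T@(s['position'][:2]-o))
E
```

```text
[0.53537523 0.12723702 0.12011585] [  4.65096279 -31.21636146   9.0165075 ] [-6.08886368 -1.15422577  0.0232382 ] [-0.19637381  3.12538169 -0.02185668]
[-0.05373236  0.23010602]
```

Emit:
{"name": "carry_out", "arguments": {"plan": [[0.07,-0.5,0,0,0],[0.14,-1.2,0,0,0],[0.14,-1.2,4,0,0],[0.4,-4,8,0,0],[0.4,-9,11,0,0],[0.6,-14,13,0,0],[0.7,-19,13,0,0],[0.8,-23,13,0,0],[0.8,-23,13,0,0],[0.8,-23,13,0,0],[0.8,-23,13,0,0]]}}

```text
clock: 9.5
position: [0.5436, -0.1009, 0.2507]
ee_rot: [-0.199, 3.124, -0.02]
force: [0.7, 0.7, 0.2]
width: 0.001
```

```bash
python3 - <<'E'
from h import *
s=arm.observe();print(s['position'],s['ee_rot'],s['force'])
shot('top','t4')
g=lambda f:cv2.imread(f'pics/{f}.png')[170:225,217:267]
cv2.imwrite('pics/t4c.png',cv2.resize(np.hstack([g('t3'),g('t4')]),None,fx=8,fy=8,interpolation=cv2.INTER_CUBIC))
a=[cv2.cvtColor(g(f)[5:45,:26],cv2.COLOR_BGR2GRAY).astype(np.float32) for f in('t0','t3','t4')]
d={f:np.load(f'pics/{f}.npy') for f in('t0','t3','t4')}
K,D,R,o=ext('top');c,sn=np.cos(.1414),np.sin(.1414);R2=np.array([[c,-sn],[sn,c]]);oo=np.array([.621,-.093])
for f in d:
    vv,uu=np.mgrid[180:225,222:262]; p=cv2.undistortPoints(np.stack([uu.ravel(),vv.ravel()],1)[:,None].astype(float),K,D)[:,0]
    X=o+(np.c_[p,np.ones(len(p))]*d[f][180:225,222:262].ravel()[:,None])@R.T;q=(X[:,:2]-oo)@R2
    m=(X[:,2]>.064)&(q[:,0]<-.038)&(q[:,1]>.19);print(f,m.sum(),q[m].mean(0),X[m,2].mean())
E
```

```text
[ 0.54357949 -0.10090247  0.25070437] [-0.19942361  3.12397107 -0.02009208] [0.69280155 0.68120554 0.24524429]
t0 25 [-0.05531613  0.21501342] 0.07546202273443033
t3 26 [-0.05506255  0.24791138] 0.0750863502298038
t4 26 [-0.05533479  0.2480608 ] 0.07408304468741496
```

View pics/t4c.png

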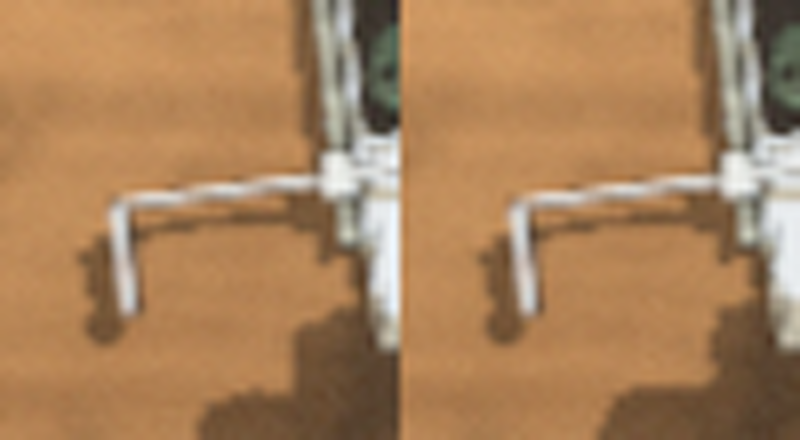

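No change (33 mm at 31 N), so it is a hard stop and the bar is fully left. Next I'll go down into the middle tray's bay behind its lip (centre at dock x -0.066, tips at z 0.025).

Emit:
{"name": "carry_out", "arguments": {"plan": [[1.2,-0.15,0,0,0],[1.2,-0.15,-4,0,0],[1.2,-0.15,-8,0,0],[1.2,-0.15,-11,0,0],[1.2,-0.15,-13,0,0],[1.2,-0.15,-15,0,0],[1.2,-0.15,-16,0,0],[1.2,-0.15,-16,0,0],[0.7,-0.22,-16,0,0],[0.2,-0.29,-16,0,0],[-0.3,-0.36,-16,0,0],[-0.8,-0.43,-16,0,0],[-1.3,-0.5,-16,0,0],[-1.8,-0.57,-16,0,0]]}}

```text
clock: 10.95
position: [0.5258, -0.1064, 0.0912]
ee_rot: [-0.201, 3.123, -0.021]
force: [3.1, 1.4, 1.8]
width: 0.007
```

Force of about 3 N means the tray is sliding. Continuing.

Emit:
{"name": "carry_out", "arguments": {"plan": [[-1,-0.14,0,0,0],[-2,-0.28,0,0,0],[-3,-0.43,0,0,0],[-4,-0.57,0,0,0],[-5,-0.71,0,0,0],[-6,-0.86,0,0,0],[-7,-1.0,0,0,0],[-7.7,-1.1,0,0,0],[-8.2,-1.17,0,0,0],[-8.6,-1.23,0,0,0],[-9.0,-1.28,0,0,0],[-9.3,-1.33,0,0,0],[-9.6,-1.37,0,0,0],[-9.8,-1.4,0,0,0]]}}

```text
clock: 12.35
position: [0.4368, -0.1189, 0.093]
ee_rot: [-0.202, 3.104, -0.016]
force: [32.4, 2.9, -20.0]
width: 0.006
```

The tray hit its stop (32 N after about 104 mm of tray travel). Release, lift, and move above the left side of the tab.

Emit:
{"name": "carry_out", "arguments": {"plan": [[0.6,0.08,0,0,0],[1.3,0.18,0,0,0],[1.3,0.18,4,0,0],[1.3,0.18,9,0,0],[2,2,14,0,0],[3,6,16,0,0],[4,10.5,16,0,0],[5,15,16,0,0],[6.5,19.5,16,0,0],[8,24,16,0,0],[9.2,28,16,0,0],[9.2,29.5,16,0,0],[9.2,29.5,16,0,0],[9.2,29.5,16,0,0],[9.2,29.5,16,0,0]]}}

```text
clock: 13.85
position: [0.5285, 0.1741, 0.2525]
ee_rot: [-0.2, 3.106, -0.019]
force: [-0.0, -0.4, -1.0]
width: 0.003
```

```bash
python3 - <<'E'
from h import *
s=arm.observe();print(s['clock'],s['position'],s['ee_rot'],s['force'])
im,d=shot('top','t5')
K,D,R,o=ext('top');c,sn=np.cos(.1414),np.sin(.1414);R2=np.array([[c,-sn],[sn,c]]);oo=np.array([.621,-.093])
cc=R2.T@(s['position'][:2]-oo);print('tcp dock',cc)
cv2.imwrite('pics/t5c.png',cv2.resize(im[130:265,200:380,::-1],None,fx=4.4,fy=4.4,interpolation=cv2.INTER_CUBIC))
E
```

```text
13.85 [0.5285391  0.17413753 0.25251865] [-0.19958188  3.10572043 -0.0188033 ] [-0.02384435 -0.4140974  -0.97674129]
tcp dock [-0.05389061  0.27750186]
```

View pics/t5c.png

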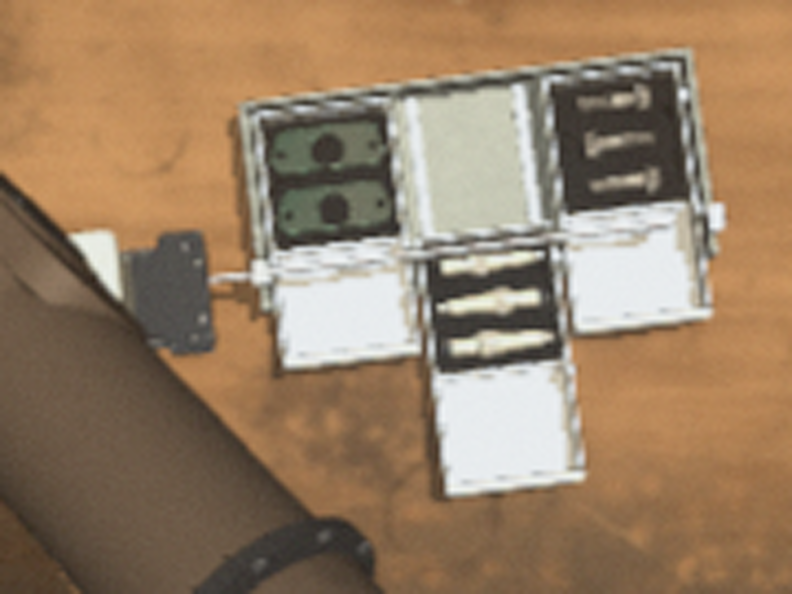

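The middle tray (plugs) is out and the other two are in; the tool is left of the tab. Next I'll descend and push right about 40 mm, slowing near the end.

Emit:
{"name": "carry_out", "arguments": {"plan": [[0,0.3,-4,0,0],[0,0.3,-8,0,0],[0,0.3,-11,0,0],[0,0.3,-13.2,0,0],[0,0.3,-13.2,0,0],[0.1,-0.4,-13.2,0,0],[0.15,-0.8,-13.2,0,0],[0.2,-1.3,-13.2,0,0],[0.27,-1.8,-13.2,0,0],[0.35,-2.3,-13.2,0,0],[0.42,-2.8,-13.2,0,0],[0.5,-3.3,-13.2,0,0],[0.54,-3.6,-13.2,0,0],[0.54,-3.6,-13.2,0,0]]}}

```text
clock: 15.3
position: [0.5341, 0.1372, 0.1205]
ee_rot: [-0.198, 3.106, -0.02]
force: [0.1, 0.0, 0.4]
width: 0.002
```

Emit:
{"name": "carry_out", "arguments": {"plan": [[0.03,-0.2,0,0,0],[0.06,-0.4,0,0,0],[0.09,-0.6,0,0,0],[0.11,-0.8,0,0,0],[0.13,-0.95,0,0,0],[0.15,-1.1,0,0,0],[0.16,-1.2,0,0,0]]}}

```text
clock: 16.0
position: [0.5349, 0.1301, 0.1209]
ee_rot: [-0.204, 3.105, -0.008]
force: [-2.8, 18.3, -3.9]
width: 0.008
```

```bash
python3 - <<'E'
from h import *
s=arm.observe();print(s['clock'],s['position'],s['ee_rot'],s['force'])
c,sn=np.cos(.1414),np.sin(.1414);R2=np.array([[c,-sn],[sn,c]]);oo=np.array([.621,-.093])
print(R2.T@(s['position'][:2]-oo))
E
```

```text
16.0 [0.53489288 0.13008993 0.12088194] [-0.20370281  3.10469547 -0.008091  ] [-2.83361561 18.32607399 -3.9174603 ]
[-0.05380784  0.23299843]
```

Contact with 18 N at a face position of about 0.214, which is further right than the tab's initial 0.2185. I'll press a bit more, then back off, lift and check.

Emit:
{"name": "carry_out", "arguments": {"plan": [[0.07,-0.5,0,0,0],[0.12,-0.85,0,0,0],[0.12,-0.85,0,0,0],[0,0.3,0,0,0],[-0.2,1.5,0,0,0],[-0.2,1.5,4,0,0],[-0.3,2,9,0,0],[-1,5,13,0,0],[-2,9,15,0,0],[-4,13,15,0,0],[-7,16,15,0,0],[-10,18,15,0,0],[-10,18,15,0,0],[-10,18,15,0,0]]}}

```text
clock: 17.4
position: [0.4345, 0.3101, 0.2709]
ee_rot: [-0.206, 3.104, -0.01]
force: [0.3, -1.1, 0.2]
width: 0.004
```

```bash
python3 - <<'E'
from h import *
s=arm.observe();print(s['clock'],s['position'],s['force'])
im,_=shot('top','t6')
cv2.imwrite('pics/t6c.png',cv2.resize(im[130:265,200:380,::-1],None,fx=4.4,fy=4.4,interpolation=cv2.INTER_CUBIC))
K,D,R,o=ext('top');c,sn=np.cos(.1414),np.sin(.1414);R2=np.array([[c,-sn],[sn,c]]);oo=np.array([.621,-.093])
for f in ('t0','t4','t6'):
    d=np.load(f'pics/{f}.npy')
    vv,uu=np.mgrid[180:225,222:262]; p=cv2.undistortPoints(np.stack([uu.ravel(),vv.ravel()],1)[:,None].astype(float),K,D)[:,0]
    X=o+(np.c_[p,np.ones(len(p))]*d[180:225,222:262].ravel()[:,None])@R.T;q=(X[:,:2]-oo)@R2
    m=(X[:,2]>.064)&(X[:,2]<.09)&(q[:,0]<-.038)&(q[:,1]>.19);print(f,m.sum(),q[m].mean(0),X[m,2].mean())
E
```

```text
17.4 [0.43449594 0.31009792 0.27094044] [ 0.33411866 -1.09841915  0.24809057]
t0 25 [-0.05531613  0.21501342] 0.07546202273443033
t4 26 [-0.05533479  0.2480608 ] 0.07408304468741496
t6 25 [-0.05441925  0.21195063] 0.07508685405180084
```

View pics/t6c.png

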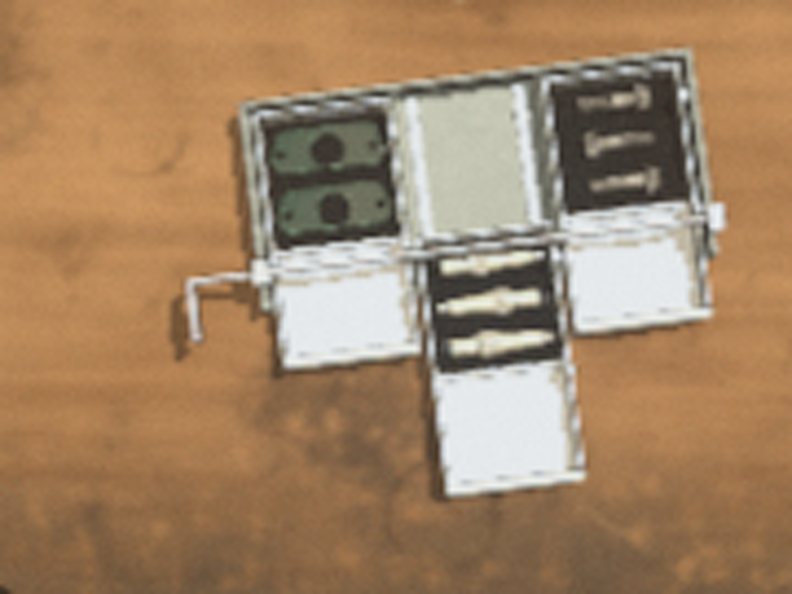

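The bar's full-left-to-now stroke is 36.1 mm, so it is fully home (it had started about 3 mm off). The middle tray is out, the others are shut and the arm is clear. Handing in.

```bash
python3 -c "
from h import *
f=lambda u,v:((u+.5)/4.4-.5+200,(v+.5)/4.4-.5+130)
a=(w('top',f(285,366),z=.041)+w('top',f(712,315),z=.041))/2; b=(w('top',f(447,492),z=.041)+w('top',f(585,477),z=.041))/2
print(np.linalg.norm((a-b)[:2]))
print(arm.sign_off())"
```

```text
0.1039724080621032
the job is handed in; nothing more can be done
None
```

The job is done and handed in at about 17.5 s of the 54 s allowed. The bar is fully home, with the spark-plug tray (the middle one) locked open and the other two trays shut.

- **Unlocking:** With the fingers shut, I pushed the tab left to its stop. My first reading was 33 mm of travel instead of 36 mm. I pushed again at 31 N and it did not move, so that was the stop.
- **Drawing the tray:** I hooked the fingertips behind the middle lip and drew the tray to its stop, where the pull rose to 32 N. The last top image puts the travel at about 104 mm (105 mm nominal, 98 mm needed to lock).
- **Locking:** I pushed the tab back right until it stopped. The return stroke measured 36.1 mm, which is the full stroke. The 33 mm on the way out is explained by the bar having started about 3 mm short of home.

The last image shows the left and right trays in and nothing touching the dock. The only bench objects the arm worked on were the tab and the middle tray. I did not check the surrounding tools one by one.

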